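Tap the mast adaptor into the model's socket

ROBOT

A 7-joint arm with a two-finger parallel gripper is mounted at the origin on the work surface. World frame = base frame: x ahead of the robot, y to its left, z up, the work surface at z = 0. Lengths are in mm, angles in rad, forces in N, time in s.
With the tool pointing down it reaches from about 400 to 875 mm from the base axis. Payload 19.3 kg.
Tool frame: the origin (TCP) lies at the very end of the fingers, on their centre line; the grasp point (between the pads) lies 19 mm behind it (grip_point_offset is the z of the grasp point in the tool frame, in mm); z points along the fingers, y is the line along which they close (so a half turn about z gives the same grasp; the last joint's range is limited). The gripper opens to 85 mm and grips with 20 to 120 N. Pads are 22 mm wide; open, the fingers measure 114 mm over their backs; the gripper's body (76 mm by 85 mm) begins 54 mm behind the grasp point. The pads swing forward as they close: fully open they stand 13 mm farther back than shut.
Start: joints at [1.2, 0.521, -0.036, 1.599, 0.021, 1.021, -0.113], TCP at [185.15, -596.937, 231.291] pointing down, gripper open.
Joint ranges: [-2.91, 2.91], [-0.3, 2.13], [-1.5, 1.42], [0.17, 2.43], [-1.26, 4.41], [0.16, 1.93], [-2.52, 2.52]. Speed limits (rad/s): [1.89, 1.89, 2.39, 2.39, 3.01, 3.01, 3.01].

INTERFACE

Orientations are given as a 3x3 rotation matrix whose columns are the frame's x, y, z axes.
In Python, from workcell import movep, movel, goto_joints, open_gripper, clamp, wait, inverse_kinematics, read_state, camera, PlanningError, finish_job, grip_point_offset gives the robot as it stands. Calls block until the motion is done:
- movep(position, orientation): joint-space move of the TCP to a pose.
- movel(position, frame=None, max_speed=150, guard=None): straight line of the TCP; frame=None keeps the orientation; max_speed is the mean speed in mm/s. With guard (N) it stops when the force on the tool has changed by that much, and returns True; else False.
- goto_joints(angles): joint-space move.
- open_gripper() and clamp(): open the fingers fully, or close them until they stop; the grip force is fixed at half the most.
- wait(seconds).
- inverse_kinematics(position, orientation): joint angles nearest the present ones, or None.
- read_state(): the state.
- camera(name): name is "side" or "top"; returns a dict with "image" (480x640x3 uint8, blue, green, red), "range_z" (480x640 float32, mm along the optical axis (not along the pixel's ray), 0 where there is no reading), "fx", "fy", "cx", "cy" (pixels), "cam_to_world" (4x4, takes a point from camera to world coordinates). Camera axes: x right, y up, looking along -z (the intrinsics and any distortion apply to the point x, -y, -z); pixel columns grow to the right and rows downward; lengths in mm; the calibration is good to about 2 mm. A picture is of the moment at which its call begins.
A pose or a line that the arm cannot do raises PlanningError and nothing moves.
- finish_job(): hands the job in; it is judged then, once.
The state is a dict: "time": time; "qpos": joint angles; "qvel": joint speeds; "joint_efforts": joint torques, N m; "eef_pos": TCP position; "tool_rot": TCP orientation; "ft_force": force on the tool from outside, world axes, zero at the start; "torque": the same for the moment, N m; "finger_gap": finger opening in mm; "gripper_force": force on a finger pad.
Only numpy, scipy, OpenCV 4.12 (cv2) and the standard library are available. Lean on these libraries where they do the work, as an engineer would, in place of code of your own. Each camera call takes 0.05 s, during which the arm holds its last target. There are 200 camera calls.

TASK

Swing the red cover clear of the grey pipe socket on the plywood base, stand the orange mast adaptor, taper down, loosely in the socket and let go of it while it still stands proud. Then tap or press it down from above until its collar sits fully home on the socket's rim, held there by its taper. Leave the other adaptors in the rack and the other things on the bench alone.

Things in the scene. Friction and masses are not known exactly. Their poses are not given: they have to be found in the camera images.
- cover (a joint): Swing cover of the socket, a red disc (50 mm diameter, 4 mm thick, lying 1 mm above the rim) on a vertical pivot; angle in rad, 0 = over the socket, grows as it turns clockwise seen from above, stop at 2.0. It starts between 0 and 0.25; above 1.1 it is clear of the adaptor's collar. Light friction (1 N at the peg): stays where left.
- cover_peg (a point): Top centre of the upright red finger peg on the cover: 16 mm diameter, 17 mm tall above the disc, 60 mm from the pivot axis (the disc's own centre is 45 mm from it). At joint 0 it stands on the other side of the socket from the pivot. Push it sideways round the pivot.
- cover_pivot (a point): Fixed point on the cover's vertical pivot axis at the level of the disc's top, 45 mm from the socket's axis; a 16 mm steel post stands below it and a 4 mm screw head above.
- socket_rim (a point): Centre of the socket's mouth at the level of its rim, 60 mm above the bench; z up, x towards the pivot. The socket is a grey upright pipe, 46 mm outside and 34 mm inside diameter, lined by four black spring jaws with a flared mouth (about 28 mm across) that narrow to a taper, 18 mm across near the top.
- model: Fixed plywood base 180 x 140 x 12 mm, origin under the socket's axis, carrying socket and cover. The adaptor set in the socket rests with its collar 10 to 12 mm above the rim; pushing it down takes a force that rises to 10 to 16 N just before the collar meets the rim, where it stops hard. Friction holds it at any depth.
- orange_mid (a point): Orange adaptor, white band, 98 mm tall, 60-130 g. Point: centre of its upright column (26 mm diameter, 60 mm tall), z up its axis; 30 mm below the flat top, 36 mm above the underside of the collar (42 mm diameter, 6 mm thick), 68 mm above the shank's tip. Shank 32 mm long, tapers 22 to 16 mm. Stands in a rack hole, collar on the rack. Fully home the point is 36 mm above socket_rim.
- blue_mid (a point): The same point of the blue adaptor of the same shape, in the rack; leave it.
- grey_mid (a point): The same point of the grey adaptor of the same shape, in the rack; leave it.
- rack: Fixed light-wood rack 65 x 230 x 45 mm, origin under its centre, its row of three 26 mm holes 70 mm apart along its own y axis.
- tape: Yellow tape measure 65 x 35 x 60 mm, origin under its centre; leave it.
- gluegun: Yellow glue gun lying on a pine board, about 140 x 130 x 36 mm; leave it.
- driver: Screwdriver lying on the bench; leave it.
- glue: White glue bottle, 52 mm diameter, 130 mm tall, origin under its centre; leave it.
Things that resemble listed ones, but are neither listed nor needed, are in the scene too. What is meant by the part that bears orange_mid is not pink, and is the larger of those in its own colour.

How it is judged (in metres and radians):
On the way, in this order (a step that is already met when the one before it is completed fails the run):
1. the cover is swung clear of the socket (more than 1.1 rad) (value of joint cover above 1.1 rad), for 0.2 s.
2. the orange adaptor stands in the socket, let go, its collar still 3 mm or more above the rim (z of orange_mid in the frame of socket_rim between 0.039 and 0.058 m and horizontal distance between orange_mid and socket_rim below 0.01 m and angle between orange_mid's own z axis and vertical below 0.2 rad and contact force between the arm and orange below 0.1 N and linear speed of orange below 0.02 m/s), for 0.2 s.
3. it is driven home: collar within 2.5 mm of the rim (z of orange_mid in the frame of socket_rim below 0.0385 m and horizontal distance between orange_mid and socket_rim below 0.005 m), for 0.2 s.
At the end, for the whole second after the job is handed in: The orange adaptor stands upright (within 0.06 rad) and at rest in the socket, on its axis within 5 mm, collar within 2.5 mm of the rim, released, with the cover swung more than 1.1 rad clear (all of step 3 and z of orange_mid in the frame of socket_rim above 0.032 m and angle between orange_mid's own z axis and vertical below 0.06 rad and linear speed of orange below 0.01 m/s and contact force between the arm and orange below 0.1 N and value of joint cover above 1.1 rad); the robot touches nothing.
It fails at once if the blue or grey adaptor is moved more than 15 mm (distance of any of blue_mid, grey_mid from where it was at the start of the episode above 0.015 m).
It fails at once if tape measure, glue gun, screwdriver or glue bottle is moved more than 25 mm (distance of any of tape, gluegun, driver, glue from where it was at the start of the episode above 0.025 m).
It also fails if it takes over 72 s, if anything falls off the work surface, if the arm or the gripper's body presses on something with over 40 N, if the wrist force passes 120 N, or if a joint passes its speed limit or range.

## Working session

There is one attempt and no reset: what is moved stays moved. The work goes in short steps, each a Python script; the robot and the scene stay as the last script left them, time stands still between calls to the robot, and variables do not carry over. Pictures are saved under pics/ and viewed, at most 10 in all, crops included, and the job is handed in when it is done.

```bash
mkdir -p pics; cat > h.py <<'E'
import numpy as np, cv2
from workcell import *
def cloud(c):
    z=c["range_z"].astype(float); v,u=np.mgrid[0:480,0:640]
    P=np.stack([(u-c["cx"])/c["fx"]*z,-(v-c["cy"])/c["fy"]*z,-z,np.ones_like(z)],-1)
    W=(P@np.array(c["cam_to_world"]).T)[...,:3]; W[z==0]=np.nan
    return W
E
python3 - <<'E'
from h import *
for n in("top","side"):
    c=camera(n); cv2.imwrite(f"pics/{n}0.png",c["image"]); np.save(n+"W.npy",cloud(c)); np.save(n+"I.npy",c["image"])
    print(n,[k for k in c],c["fx"],c["cx"],c["cy"],np.round(c["cam_to_world"],3).tolist())
print(read_state(),grip_point_offset)
E
```

```text
top ['image', 'range_z', 'fx', 'fy', 'cx', 'cy', 'cam_to_world'] 482.99519208816236 320.1594301053605 234.64060308193456 [[-0.017, 0.991, -0.134, 405.518], [-1.0, -0.02, -0.022, 10.73], [-0.024, 0.133, 0.991, 1354.932], [0.0, 0.0, 0.0, 1.0]]
side ['image', 'range_z', 'fx', 'fy', 'cx', 'cy', 'cam_to_world'] 565.7539351005508 318.91818453950617 237.55369288088724 [[1.0, -0.005, -0.03, 543.609], [-0.023, 0.532, -0.847, -977.177], [0.02, 0.847, 0.531, 704.193], [0.0, 0.0, 0.0, 1.0]]
{'time': 0.1, 'qpos': array([ 1.19979867,  0.52197948, -0.03633192,  1.59995087,  0.02118613,
        1.02109676, -0.11279105]), 'qvel': array([-0.00033875, -0.00082713, -0.00029984,  0.00087724, -0.00113703,
        0.00044269,  0.00101338]), 'joint_efforts': array([ 3.02646251e-03, -9.28496718e+01,  1.98368356e+00, -3.70533872e+01,
        1.80785009e-02,  5.29583966e-03, -5.55402312e-05]), 'eef_pos': array([ 185.05920075, -596.65375558,  230.76765266]), 'tool_rot': array([[ 9.55102048e-01,  2.96276802e-01, -3.67372530e-04],
       [ 2.96277024e-01, -9.55101543e-01,  9.83735953e-04],
       [-5.94199280e-05, -1.04841226e-03, -9.99999449e-01]]), 'ft_force': array([-0.00895592,  0.25199948,  0.32139636]), 'torque': array([ 0.03269799, -0.01735461, -0.0406658 ]), 'gripper_force': 0.0, 'finger_gap': 85.915567965875} -18.700000000000003
```

View pics/top0.png

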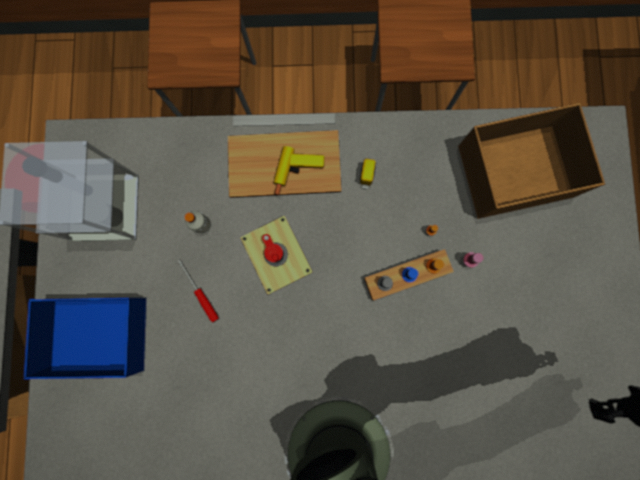

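View pics/side0.png

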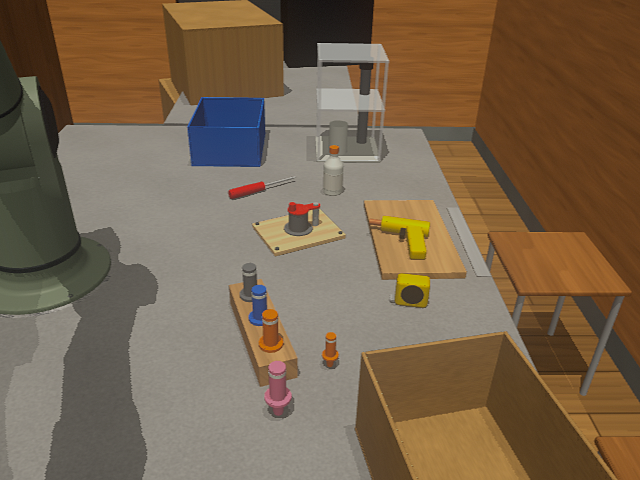

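The top view shows the orange adaptor in the rack at (437,265), with the small orange decoy at (432,230). The red cover is at (273,252), its pivot end at (266,238). In the side view the adaptor is at (270,330), and the socket at (298,220) with its post at (316,213).

```bash
python3 - <<'E'
from h import *
for n,(r0,r1,c0,c1),(o0,o1,o2,o3) in(("top",(210,300,235,320),(240,305,360,460)),("side",(190,255,245,350),(255,390,220,350))):
    I=np.load(n+"I.npy");W=np.load(n+"W.npy");H=cv2.cvtColor(I,cv2.COLOR_BGR2HSV)
    h,s,v=[H[...,i].astype(int) for i in range(3)]
    def rep(t,m):
        p=W[m]; print(n,t,m.sum(),"med",np.nanmedian(p,0).round(1),"z95",np.nanpercentile(p[:,2],95).round(1) if len(p) else 0)
        return p
    box=np.zeros(I.shape[:2],bool); box[r0:r1,c0:c1]=1
    red=box&((h<6)|(h>174))&(s>150)&(v>60); p=rep("red",red)
    for lo,hi in((58,63),(63,69),(69,76),(76,95)):
        q=p[(p[:,2]>lo)&(p[:,2]<hi)]
        if len(q): print(lo,hi,len(q),q.mean(0).round(1),q.min(0).round(1),q.max(0).round(1))
    b2=np.zeros_like(box); b2[o0:o1,o2:o3]=1
    org=b2&(h>=6)&(h<16)&(s>190)&(v>90)
    num,lab,st,ce=cv2.connectedComponentsWithStats(org.astype(np.uint8))
    for i in range(1,num):
        if st[i,4]>15:
            q=rep(f"org{i} {ce[i].round(1)}",lab==i); t=q[q[:,2]>np.nanmax(q[:,2])-4]; print(" top",len(t),t.mean(0).round(1),t.min(0).round(1),t.max(0).round(1))
    blu=b2&(h>100)&(h<130)&(s>150); rep("blue",blu)
    crop=I[r0:r1,c0:c1]; k=6 if n=="top" else 6
    a=cv2.resize(crop,None,fx=k,fy=k,interpolation=cv2.INTER_CUBIC); cv2.imwrite(f"pics/crop_{n}.png",a)
    if n=="top":
        # plywood corner/centroid
        ply=box&(W[...,2]>6)&(W[...,2]<20); ply=cv2.morphologyEx(ply.astype(np.uint8),cv2.MORPH_OPEN,np.ones((3,3)))
        P=W[ply>0][:,:2].astype(np.float32); print("ply",cv2.minAreaRect(P))
        b2=b2&(W[...,2]>40)&(W[...,2]<49); print("rack",cv2.minAreaRect(W[b2][:,:2].astype(np.float32)))
E
```

```text
top red 324 med [537.8 169.5  65.5] z95 81.4
58 63 48 [543.5 170.3  61.9] [511.1 148.   59.5] [582.1 194.   63. ]
63 69 201 [540.1 168.8  65.7] [510.7 141.9  63.1] [581.8 193.8  69. ]
69 76 31 [540.4 167.2  70.4] [513.2 147.2  69. ] [575.2 184.6  73.8]
76 95 29 [521.2 158.5  82.1] [514.5 151.5  76.5] [528.5 164.9  87. ]
top org1 [430.6 266.2] 62 med [ 489.7 -255.5   50.8] z95 86.4
 top 1 [ 499.8 -253.6  108. ] [ 499.8 -253.6  108. ] [ 499.8 -253.6  108. ]
top blue 156 med [ 467.5 -192.6   86.7] z95 113.7
ply ((534.8668823242188, 165.7581024169922), (181.3541717529297, 139.52154541015625), 25.737802505493164)
rack ((470.4677429199219, -198.9770965576172), (65.05929565429688, 230.48472595214844), 18.49596405029297)
side red 300 med [533.7 167.   66. ] z95 81.4
58 63 7 [556.8 165.2  62. ] [515.7 149.7  60.5] [575.8 183.5  63. ]
63 69 199 [543.7 165.5  66. ] [510.9 136.9  63. ] [582.9 195.6  69. ]
69 76 17 [522.1 153.6  71.7] [513.3 142.5  69.4] [547.7 160.4  75.9]
76 95 31 [519.3 156.1  81.3] [513.3 149.9  76.3] [524.9 168.4  87.3]
side org5 [267.7 318.6] 23 med [ 488.  -276.1  109.5] z95 112.1
 top 17 [ 487.3 -275.3  110.5] [ 481.4 -278.1  108.6] [ 499.3 -271.3  112.2]
side org6 [267.3 335.8] 186 med [ 488.4 -276.2   72.1] z95 95.5
 top 15 [ 489.3 -276.4   95.6] [ 482.6 -280.4   93.6] [ 498.9 -273.2   97.3]
side org16 [268.2 349.9] 38 med [ 489.2 -283.6   49.2] z95 52.3
 top 22 [ 486.7 -283.    50.7] [ 473.  -287.5   48.8] [ 503.1 -274.4   52.8]
side org19 [329.2 351.2] 16 med [ 589.7 -276.4   40.1] z95 48.0
 top 4 [ 589.4 -276.6   47.1] [ 587.8 -277.3   45.5] [ 591.1 -275.6   48.4]
side org20 [325.1 355. ] 32 med [ 583.1 -273.    27.7] z95 32.2
 top 2 [ 583.1 -271.4   36.6] [ 583.1 -272.    35. ] [ 583.2 -270.9   38.3]
side blue 175 med [ 467.  -204.5  109.7] z95 112.7
```

View pics/crop_top.png

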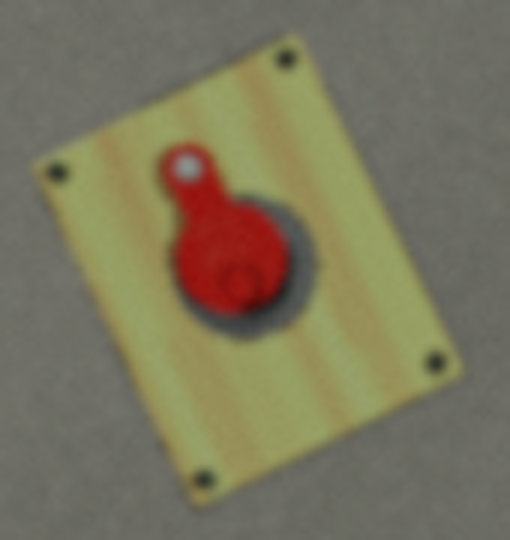

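View pics/crop_side.png

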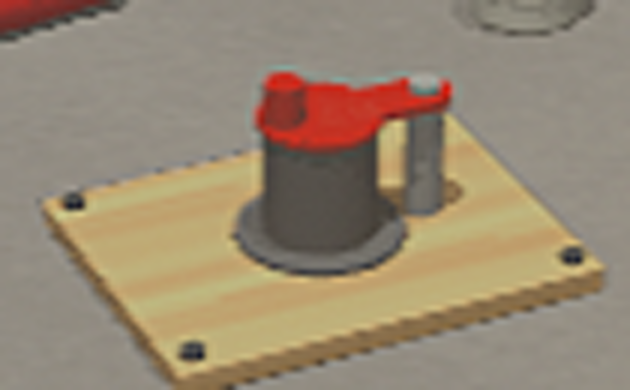

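The crops agree: the pivot screw is at crop-top (187,167), the peg at (240,283), and the peg sits opposite the pivot. The base rectangle fit gives the socket at about (535,166) with x axis at 25.7°. I'll swing the cover now.

```bash
cat >> h.py <<'E'
def R(ax,ay):
    x=np.array([ax,ay,0.])/np.hypot(ax,ay); z=np.array([0,0,-1.]); return np.column_stack([x,np.cross(z,x),z])
S=np.array([534.9,165.8]); A=np.radians(25.74); U=np.array([np.cos(A),np.sin(A)]); PV=S+45*U
E
cat > push.py <<'E'
from h import *
W=np.load("topW.npy")[240:305,360:460].reshape(-1,3); W=W[W[:,2]>104]
for k in(-1,0,1):
    c=np.array([470.5,-199])+70*k*np.array([-.317,.948]); q=W[np.hypot(*(W[:,:2]-c).T)<25]; print("adaptor",k,c,len(q),q.mean(0).round(1),q.min(0).round(1),q.max(0).round(1))
def pose(th,z,sg,rot=True):
    a=A+np.pi-th; r=np.array([np.cos(a),np.sin(a)]); t=np.array([r[1],-r[0]])*sg
    return np.r_[PV+60*r,z],R(*t)
ths=np.linspace(-.6,1.3,9)
for sg in(1,-1):
    q=[inverse_kinematics(*pose(t,72,sg)) for t in(-.6,0.4,1.3)]; print(sg,[None if a is None else a.round(2)[[0,1,3,5,6]] for a in q])
best=None
for sg in(1,-1):
    q=[inverse_kinematics(*pose(t,72,sg)) for t in(-.6,.4,1.3)]
    if any(a is None for a in q): continue
    m=max(abs(a[6]) for a in q)
    if best is None or m<best[0]: best=(m,sg)
sg=best[1]; print("use",best)
clamp(); movep(*pose(-.6,200,sg)); 
print("descend",movel(pose(-.6,72,sg)[0],guard=8))
for t in ths[1:]:
    p,o=pose(t,72,sg); g=movel(p,o,max_speed=50,guard=20)
    print(round(t,2),g,read_state()["ft_force"].round(1))
    if g: break
p=read_state()["eef_pos"]; movel([p[0],p[1],200]); movep(np.array([480,-60,260.]),R(1,0)); open_gripper()
c=camera("top"); cv2.imwrite("pics/top1.png",c["image"]); np.save("topW1.npy",cloud(c)); np.save("topI1.npy",c["image"])
cv2.imwrite("pics/crop1.png",cv2.resize(c["image"][200:310,225:335],None,fx=5,fy=5))
print(read_state()["time"])
E
python3 push.py
```

```text
adaptor -1 [ 492.69 -265.36] 82 [ 492.8 -264.4  110.7] [ 481.3 -277.1  105.1] [ 505.1 -251.7  115.5]
adaptor 0 [ 470.5 -199. ] 85 [ 470.1 -198.3  111.1] [ 457.3 -211.3  104.8] [ 482.7 -185.7  117.4]
adaptor 1 [ 448.31 -132.64] 80 [ 448.  -132.1  111.3] [ 435.6 -144.1  104.1] [ 460.7 -120.2  115.8]
1 [array([0.14, 0.74, 1.86, 0.79, 0.14]), array([ 0.02,  0.71,  1.9 ,  0.75, -0.95]), array([-0.14,  0.72,  1.81,  0.75, -1.8 ])]
-1 [array([-0.3 ,  0.64,  1.89,  0.62, -2.5 ]), array([-1.14,  1.03,  1.96,  1.02, -2.5 ]), array([0.18, 0.93, 1.79, 1.04, 1.02])]
use (np.float64(1.7974082877021762), 1)
descend False
-0.36 False [-0.7  0.9 -0.6]
-0.12 False [-0.3 -0.  -0.3]
0.11 False [-0.3 -0.4  0.1]
0.35 False [ 0.1 -0.2  0.1]
0.59 False [-0.8 -0.3  1.1]
0.82 False [-0.3  0.4 -0.4]
1.06 False [-0.   0.2  1. ]
1.3 False [-0.  -0.8  0.1]
11.1917
```

View pics/crop1.png

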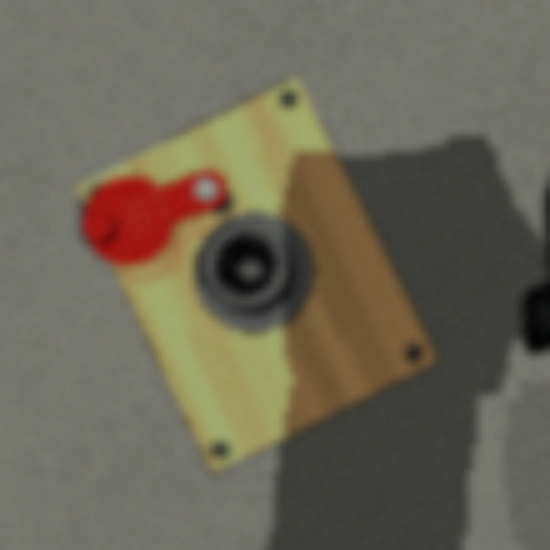

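```bash
python3 - <<'E'
from h import *
W=np.load("topW1.npy");I=np.load("topI1.npy");H=cv2.cvtColor(I,cv2.COLOR_BGR2HSV)
m=(H[...,1]>150)&((H[...,0]<6)|(H[...,0]>174)); b=np.zeros_like(m); b[200:310,225:335]=1
p=W[m&b]; q=p[p[:,2]>76]; print("peg",len(q),q.mean(0)); v=q.mean(0)[:2]-PV; print("theta",(A+np.pi-np.arctan2(v[1],v[0]))%(2*np.pi))
P=W[b&~m&(H[...,1]<90)]; P=P[(P[:,2]>52)&(P[:,2]<68)&(np.hypot(*(P[:,:2]-S).T)<30)]
print("rim",len(P),cv2.minEnclosingCircle(P[:,:2].astype(np.float32)),P.mean(0))
E
```

```text
peg 29 [554.06557866 240.34472404  81.95919038]
theta 1.6494737442717942
rim 171 ((534.3574829101562, 165.25564575195312), 23.053668975830078) [534.50749015 164.99138446  58.9865635 ]
```

The cover is clear at 1.65 rad, and the socket mouth at crop (247,267) is open. Next I grasp the orange adaptor.

```bash
cat > grasp.py <<'E'
from h import *
O=np.array([492.7,-265.0]); a=np.radians(18.5); row=np.array([-np.sin(a),np.cos(a)])
S2=np.array([534.6,165.4])
c=[]
for s in(1,-1):
    o=R(*(s*row)); q1=inverse_kinematics(np.r_[O,72],o)
    if q1 is not None: c.append((abs(q1[6]),s)); print(s,q1.round(2))
o=R(*(min(c)[1]*row))
q2=inverse_kinematics(np.r_[S2,200],o); print(None if q2 is None else q2.round(2))
movep(np.r_[O,200],o); print(movel(np.r_[O,72],max_speed=100,guard=8))
clamp(); s=read_state(); print(s["finger_gap"],s["gripper_force"],s["eef_pos"])
movel(np.r_[O,210],max_speed=100); movep(np.r_[S2,210],o); movel(np.r_[S2,150])
wait(.2); s=read_state(); print(s["finger_gap"],s["eef_pos"],s["ft_force"],s["time"])
for n in("top","side"):
    c=camera(n); I=c["image"]; W=cloud(c); H=cv2.cvtColor(I,cv2.COLOR_BGR2HSV)
    m=(H[...,0]>=5)&(H[...,0]<17)&(H[...,1]>180)&(H[...,2]>60)&(np.hypot(W[...,0]-S2[0],W[...,1]-S2[1])<35)&(W[...,2]>95)
    p=W[m]; print(n,len(p))
    for z in np.arange(100,200,8):
        q=p[(p[:,2]>=z)&(p[:,2]<z+8)]
        if len(q)>3: print(z,len(q),q.mean(0).round(1),q.min(0).round(1),q.max(0).round(1))
    if n=="side": cv2.imwrite("pics/hover.png",cv2.resize(I[100:260,220:400],None,fx=3.5,fy=3.5))
E
python3 grasp.py
```

```text
1 [ 0.7   0.67 -0.44  1.88  0.43  0.69  0.33]
-1 [ 0.35  0.64  0.06  1.9  -0.06  0.6  -2.38]
[ 0.03  0.51 -0.6   1.79  0.35  0.95 -0.4 ]
False
24.591578197919702 58.584646582603455 [ 492.73088052 -265.0705961    72.14688259]
24.721930474960597 [535.09838065 165.4764279  150.97645643] [ 0.7169409  -0.3779542  -0.91974004] 18.9833
top 0
side 300
100 13 [533.2 158.2 104. ] [529.4 153.8 100. ] [538.4 160.2 107.6]
108 16 [534.9 156.9 112.5] [529.4 152.6 108.6] [540.6 160.2 116. ]
116 6 [532.8 155.4 118.3] [529.4 153.6 117. ] [538.4 157.3 119. ]
124 63 [534.5 152.6 129.4] [515.8 143.  124.8] [554.1 173.8 131.8]
132 26 [536.5 154.4 136.2] [525.  141.4 132.5] [551.8 168.7 139.8]
140 32 [534.4 155.2 144.2] [522.8 149.  140. ] [545.  163.8 148. ]
148 28 [536.1 154.8 151.7] [525.1 150.  148.2] [545.  166.8 155.8]
156 24 [537.2 154.1 159.8] [529.5 149.3 156.4] [544.9 160.  163.9]
164 23 [536.3 154.8 167.7] [529.5 149.2 164.1] [544.9 162.  171.5]
172 22 [535.9 155.2 174.1] [527.3 149.5 172.4] [544.9 160.9 176.9]
180 15 [536.8 156.5 186.8] [527.4 150.2 184.6] [544.8 170.4 188. ]
188 26 [535.3 160.9 190.6] [527.2 147.1 188.3] [544.8 174.1 192.3]
```

The hover measurement shows the adaptor upright and centred on the socket. I'll lower it and let go.

```bash
cat > place.py <<'E'
from h import *
S2=np.array([534.4,165.3])
movel(np.r_[S2,112],max_speed=60)
g=movel(np.r_[S2,98],max_speed=20,guard=5); s=read_state(); print(g,s["eef_pos"],s["ft_force"])
open_gripper(); wait(.5); p=read_state()["eef_pos"]
movel([p[0],p[1],185],max_speed=80); wait(.3)
c=camera("side"); I=c["image"]; W=cloud(c); H=cv2.cvtColor(I,cv2.COLOR_BGR2HSV)
m=(H[...,0]>=5)&(H[...,0]<17)&(H[...,1]>180)&(H[...,2]>60)&(np.hypot(W[...,0]-S2[0],W[...,1]-S2[1])<40)
p=W[m]; print(len(p),p.max(0))
for z in np.arange(56,150,8):
    q=p[(p[:,2]>=z)&(p[:,2]<z+8)]
    if len(q)>3: print(z,len(q),q.mean(0).round(1),q.min(0).round(1),q.max(0).round(1))
cv2.imwrite("pics/placed.png",cv2.resize(I[130:260,220:400],None,fx=3.5,fy=3.5)); print(read_state()["time"])
E
python3 place.py
```

```text
False [534.22461418 165.20455207  97.83295748] [-1.47821926 -0.17031631 -4.66152829]
264 [552.20579957 173.78738745 139.83610531]
56 10 [532.8 157.6  60.1] [527.  155.   57.3] [538.5 160.7  61.9]
64 4 [528.8 153.5  68. ] [520.3 148.7  64.4] [533.9 156.5  71.4]
72 71 [534.4 152.1  77.3] [515.5 141.   72.6] [552.2 169.6  80. ]
80 24 [531.7 153.6  83.6] [522.7 141.   80.2] [540.8 160.1  87.9]
88 29 [532.1 153.6  92.1] [522.5 148.8  88.2] [540.8 159.4  95.9]
96 25 [533.  154.7 100.2] [524.8 151.5  96.2] [540.7 160.9 103.9]
104 25 [532.9 154.1 108. ] [524.9 147.1 104.1] [540.7 160.7 111.8]
112 23 [532.8 153.5 116.2] [524.9 148.6 112.8] [540.7 157.  119.9]
120 14 [531.4 152.6 122.7] [524.9 147.7 120.6] [540.6 157.  124.6]
128 14 [534.2 156.5 133.7] [524.9 149.8 131.8] [545.1 162.7 135.4]
136 25 [535.1 159.2 138. ] [524.8 149.7 136.5] [545.  173.8 139.8]
23.425
```

View pics/placed.png

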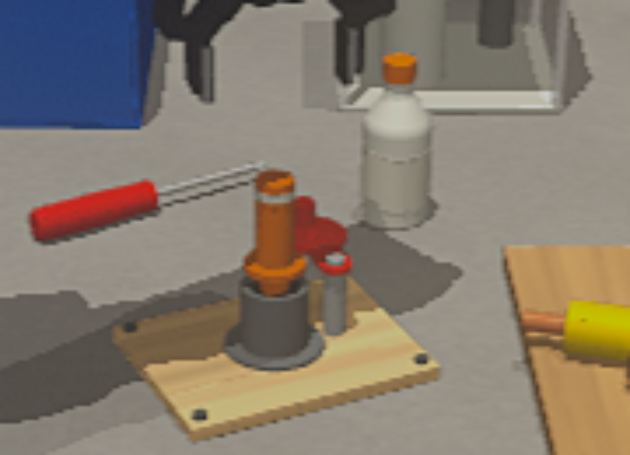

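The adaptor stands upright in the socket, collar at crop (276,265) and proud of the rim, top at about 138 mm. Now I press it home with closed fingers.

```bash
cat > press.py <<'E'
from h import *
S2=np.array([534.4,165.3])
clamp(); movel(np.r_[S2,145],max_speed=80); wait(.2)
f0=read_state()["ft_force"][2]
for z in (139,136,133,130,128,127,126,125,124,123):
    g=movel(np.r_[S2,z],max_speed=12,guard=22); s=read_state(); f=s["ft_force"][2]-f0; print(z,g,s["eef_pos"].round(1),round(f,1))
    if g or abs(f)>22: break
movel(np.r_[S2,200],max_speed=80); movep(np.array([480,-20,260.]),R(1,0)); wait(.3)
for n in("side","top"):
    c=camera(n); I=c["image"]; W=cloud(c); H=cv2.cvtColor(I,cv2.COLOR_BGR2HSV)
    m=(np.hypot(W[...,0]-S2[0],W[...,1]-S2[1])<30)&(W[...,2]>(119 if n=="side" else 119)); p=W[m]; print(n,len(p),p.mean(0).round(1),np.percentile(p,[5,50,95],axis=0).round(1).tolist())
    if n=="side":cv2.imwrite("pics/home.png",cv2.resize(I[130:260,220:400],None,fx=3.5,fy=3.5))
print(read_state()["time"])
E
python3 press.py
```

```text
139 False [534.4 165.3 139. ] 1.0
136 False [534.4 165.3 135.9] 1.1
133 False [534.5 165.4 133.1] 5.0
130 False [534.6 165.5 130.2] 7.2
128 False [534.8 165.5 128.4] 9.9
127 False [534.8 165.6 127.6] 12.3
126 False [534.9 165.6 126.7] 13.5
125 False [535.  165.7 126.2] 21.7
124 False [535.3 165.7 126. ] 39.6
side 82 [533.  161.1 124.9] [[522.6, 152.8, 119.6], [533.8, 159.3, 125.9], [542.9, 176.0, 128.2]]
top 83 [534.8 164.9 126.3] [[524.4, 154.3, 121.7], [534.5, 164.5, 126.5], [544.9, 175.1, 130.5]]
30.95
```

View pics/home.png

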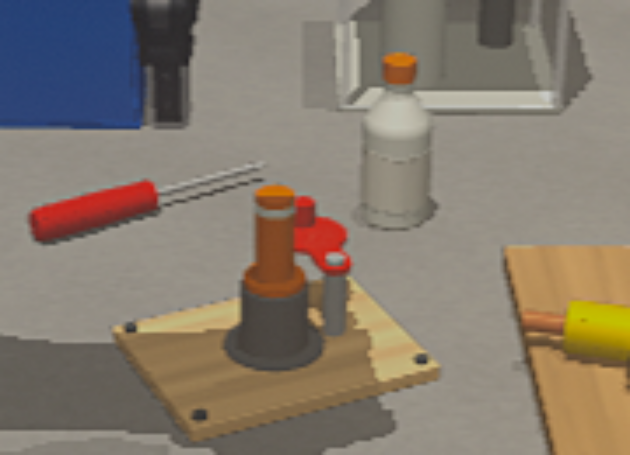

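The collar sits on the rim at crop (274,280), with a hard stop at z = 126 mm, which matches fully home. The adaptor is upright and the cover is still clear, so I'm handing in.

```bash
python3 -c "
from workcell import *
print(finish_job())"
```

```text
the job is handed in; nothing more can be done
None
```

The job is handed in, with no verdict returned: the cover is swung to about 1.65 rad and the orange adaptor was set loose, released and pressed home (hard stop at 126 mm); the last press read 39.6 N, just under the 40 N limit.

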